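Find the socket that fits the bearing housing's nut

TASK

Push the blue bearing housing that lies next to the L-shaped steel stop square and flush into the corner of the stop. Then try the sockets on its hex nut and find the one that fits, the smallest that goes fully home, standing any that do not fit back upright on the bench. Finish while still gripping the fitting socket and holding it pressed down fully home on the nut, with the housing still flush in the corner; do not disturb the two parked housings, the stack of bearing rings or the tin.

Things in the scene. Friction and masses are not known exactly. Their poses are not given: they have to be found in the camera images.
- stop: dark steel L-shaped stop fixed to the bench, 18 mm high. Origin: its inner corner, at bench height. Inner faces: the planes x = 0 (bar runs 160 mm towards -y) and y = 0 (bar runs 160 mm towards -x) of its frame. A flush housing has its origin at x = -45, y = -45 mm in this frame, axes parallel to the stop's (it starts within 0.6 rad of that)
- housing_a: bearing housing, 0.5 to 0.9 kg: blue square flange 90 x 90 mm, 22 mm high; round bright boss on it, 72 mm diameter, flat top 30 mm above the bench; fixed to it at the centre a hex nut 14 mm high (30 to 44 mm), with a 12 mm stud end up to 48 mm. Origin: centre of the underside, on the nut's axis; x, y along the sides, z up. One pair of nut flats faces along x, the others at 60 degrees
- housing_b: same as housing_a but for its nut. The three nuts are 22, 26 and 30 mm across flats; which housing has which is not marked. Origin and axes as housing_a
- housing_c: same as housing_a but for its nut. One of the three housings, any of them, lies with its origin within 0.16 m of the stop's origin: that is the one to work on; the other two are parked more than 0.28 m from it and stay put. Origin and axes as housing_a
- socket_small: red-banded steel socket for a 22 mm nut, standing mouth down, 130 g: hexagonal bore 23.6 mm across flats, 24 mm deep; round skirt 32 mm in diameter, 0 to 34 mm up; dark hexagonal head to grip, 26 mm across flats, 34 to 62 mm up. Origin: centre of the mouth (underside), z up; a pair of flats of bore and head faces along x, others at 60 degrees. Home: mouth on the boss
- socket_mid: yellow-banded steel socket for a 26 mm nut, standing mouth down, 160 g: hexagonal bore 27.6 mm across flats, 24 mm deep; round skirt 37 mm in diameter, 0 to 34 mm up; dark hexagonal head to grip, 26 mm across flats, 34 to 62 mm up. Origin: centre of the mouth (underside), z up; a pair of flats of bore and head faces along x, others at 60 degrees. On a nut too big it stops 14 mm above home
- socket_large: green-banded steel socket for a 30 mm nut, standing mouth down, 190 g: hexagonal bore 31.6 mm across flats, 24 mm deep; round skirt 41.5 mm in diameter, 0 to 34 mm up; dark hexagonal head to grip, 26 mm across flats, 34 to 62 mm up. Origin: centre of the mouth (underside), z up; a pair of flats of bore and head faces along x, others at 60 degrees. Also drops onto smaller nuts, but sits loose
- ring_stack: stack of steel bearing rings, one rigid piece, 64 mm in diameter, 56 mm high, origin at the centre of its underside; leave alone
- grease_tin: small tin, 60 mm in diameter, 70 mm high, origin at the centre of its underside; leave alone
Not all that is in view belongs to the job. Leave any red look-alike of the housing_b alone. Leave any purple look-alike of the socket_small alone.

How it is judged:
By the outcome, as a careful person would: the job done as asked, in the order asked, and still so for the second after the job is handed in, while the arm keeps its last pose, push and grip.
It also fails if it takes over 72 s, if anything falls off the work surface, if the arm or the gripper's body presses on something with over 40 N, if the wrist force passes 120 N, or if a joint passes its speed limit or range.

ROBOT

A 6-joint arm with a two-finger parallel gripper is mounted at the origin on the work surface. World frame = base frame: x ahead of the robot, y to its left, z up, the work surface at z = 0. Lengths are in mm, angles in rad, forces in N, time in s.
With the tool pointing down it reaches from about 150 to 775 mm from the base axis. Payload 6.1 kg.
Tool frame: the origin (TCP) lies midway between the tips of the shut fingers; the grasp point (between the pads) lies 19 mm behind it; z points along the fingers, y is the direction in which the jaws open and shut (so a half turn about z gives the same grasp; the last joint's range is limited). The gripper opens to 85 mm and grips with 20 to 120 N. Pads are 22 mm wide; open, the fingers measure 114 mm over their backs; the gripper's body (76 mm by 85 mm) begins 54 mm behind the grasp point. The pads swing forward as they close: fully open they stand 13 mm farther back than shut.
Start: joints at [1.122, 0.126, -0.04, 1.405, 0, 1.571], TCP at [227.781, 472.995, 231.295] pointing down, gripper open.
Joint ranges: [-2.72, 2.72], [-0.95, 1.95], [-1.27, 1.35], [-1.78, 2.02], [-1.46, 1.47], [-3.14, 3.14]. Speed limits (rad/s): [2.39, 2.39, 3.01, 3.14, 3.14, 3.14].

INTERFACE

Orientations are given as a unit quaternion [x, y, z, w].
In Python, from station import * gives the robot as it stands. The module is installed in compiled form; this text tells all that it offers.
- The arm moves only by the tool step_arm, never from a script. Its argument "deltas" is text: rows parted by semicolons, each of 7 numbers parted by spaces: the finger opening in m, from 0 to 0.0854, then the shift along the world's x, y, z in m, then the turn, a rotation vector about the world's x, y, z in rad. A call has 1 to 5 rows; each row shifts and turns the commanded pose from where the row before left it; what a row does not reach is not made up. A row lasts 1/10 s, in which the tool goes at most 50 mm and 8.59 degrees, less where a joint would pass 70% of its speed; a pose out of reach is approached as far as the arm can. A call with a gripper value outside its range is refused whole. The fingers move at their own pace and stop on an object; "force" is the grip in N (left out, the last holds). Time passes only in rows, so rows that do not move let the fingers close. It gives the time, the measured TCP pose, the force and the opening at its end, in the units of the state.
- state(): the state, without advancing time (a new reading comes with each control period).
- camera(name): name is "side" or "top"; returns a dict with "img" (480x640x3 uint8, blue, green, red), "z_map" (480x640 float32, mm along the optical axis (not along the pixel's ray), 0 where there is no reading), "vertical_fov" (degrees; the focal length in pixels is half the picture's height over the tangent of half this angle, whatever the lens; pixels are square), "cx", "cy" (the principal point, pixels), "k1" (the pictures are not rectified: a ray, as slopes to the right and down, at radius r is drawn at 1 + k1 r^2 times it, then the intrinsics apply), "xyz" and "rotation" of the camera in the world. Camera axes: x right, y up, looking along -z (the intrinsics and any distortion apply to the point x, -y, -z); pixel columns grow to the right and rows downward; lengths in mm; the calibration is good to about 2 mm. A picture is of the moment at which its call begins.
- close_job(): hands the job in, once; it reports no verdict.
The state is a dict: "time_s": time; "joint_pos": joint angles; "joint_vel": joint speeds; "effort": joint torques, N m; "eef_pos": TCP position; "tool_rot": TCP orientation; "wrist_force": force on the tool from outside, world axes, zero at the start; "moment": the same for the moment, N m; "grip_width": opening from 0.0 (shut) to 1.0 (fully open).
Only numpy, scipy, OpenCV 4.12 (cv2) and the standard library are available. Lean on these libraries where they do the work, as an engineer would, in place of code of your own. Each camera call takes 0.05 s, during which the arm holds its last target. There are 200 camera calls.

## Working session

There is one attempt and no reset: what is moved stays moved. The work goes in short steps, Python scripts to look and compute and a tool call to move; the robot and the scene stay as the last step left them, time stands still between calls to the robot, and variables do not carry over. Pictures are saved under pics/ and viewed, about 8 in all and at most 12, crops included, and the job is handed in when it is done.

Besides the shell and the picture viewer there is one more tool, called after "Emit:" as name(argument=value, ...), one argument or row to a line, values as JSON. step_arm: Moves the arm, as the interface text tells. Its arguments: {"type":"object","properties":{"deltas":{"type":"string"},"force":{"type":"number"}},"required":["deltas"]}

```bash
mkdir -p pics; cat > h.py <<'E'
from station import *
import numpy as np, cv2
def K(c):
    f=240/np.tan(np.radians(c["vertical_fov"])/2); return np.array([[f,0,c["cx"]],[0,f,c["cy"]],[0,0,1.]]),np.array([c["k1"],0,0,0.])
def R_(c):
    r=np.array(c["rotation"],float)
    if r.size==4:
        from scipy.spatial.transform import Rotation as Q; return Q.from_quat(r).as_matrix()
    return r.reshape(3,3)
def dirs(c,uv):
    k,d=K(c); uv=np.asarray(uv,float).reshape(-1,1,2)
    p=cv2.undistortPoints(uv,k,d)[:,0]
    return np.c_[p[:,0],-p[:,1],-np.ones(len(p))]@R_(c).T
def on_plane(c,uv,z):
    d=dirs(c,uv); o=np.array(c["xyz"],float); return o+d*((z-o[2])/d[:,2])[:,None]
def cloud(c):
    v,u=np.mgrid[:480,:640]; d=dirs(c,np.c_[u.ravel(),v.ravel()])
    P=np.array(c["xyz"])+d*c["z_map"].reshape(-1,1); P[c["z_map"].ravel()==0]=np.nan
    return P.reshape(480,640,3)
def proj(c,P):
    q=(np.asarray(P,float).reshape(-1,3)-np.array(c["xyz"]))@R_(c); k,d=K(c)
    q=q*[1,-1,-1]; return cv2.projectPoints(q.reshape(-1,1,3),np.zeros(3),np.zeros(3),k,d)[0][:,0]
E
python3 - <<'E'
from h import *
for n in("top","side"):
    c=camera(n); cv2.imwrite(f"pics/{n}0.png",c["img"]); print(n,{k:c[k] for k in c if k not in("img","z_map")},c["img"].shape,(c["z_map"]>0).mean())
print(state())
E
```

```text
top {'vertical_fov': 46.93040685409639, 'cx': 324.37431628597443, 'cy': 242.24907379358646, 'k1': -0.07862601838208993, 'xyz': array([ 345.43255648,  -11.72341277, 1666.64795573]), 'rotation': array([-0.04623531,  0.03786965,  0.71253376, -0.69908785])} (480, 640, 3) 0.9960286458333333
side {'vertical_fov': 42.02805768242017, 'cx': 313.824189159225, 'cy': 242.98308589271275, 'k1': 0.006137720796898981, 'xyz': array([-601.32172433,   -9.17477704, 1065.92393628]), 'rotation': array([ 0.28946483, -0.29141315, -0.6344227 ,  0.65482542])} (480, 640, 3) 0.9960709635416667
{'time_s': 0.1, 'joint_pos': array([ 1.12199313e+00,  1.26334007e-01, -4.04919746e-02,  1.40538275e+00,
       -5.43044978e-06,  1.57079989e+00]), 'joint_vel': array([ 1.82915305e-03,  3.63480820e-06,  1.29513915e-03, -3.16521744e-04,
        6.22294949e-05, -5.04555320e-04]), 'effort': array([ 2.40008179e-03, -4.36905026e+01,  3.53605413e+01,  1.36954247e-02,
        7.94532048e-05, -5.49512521e-06]), 'eef_pos': array([227.63903888, 472.68849723, 230.60569664]), 'tool_rot': array([ 2.22524685e-01,  9.74926800e-01, -6.89101367e-04, -1.54498088e-04]), 'wrist_force': array([-0.88274001,  0.77949825,  0.09696355]), 'moment': array([ 0.01162531, -0.00302514,  0.01873012]), 'grip_width': 1.000833206926795}
```

View pics/top0.png

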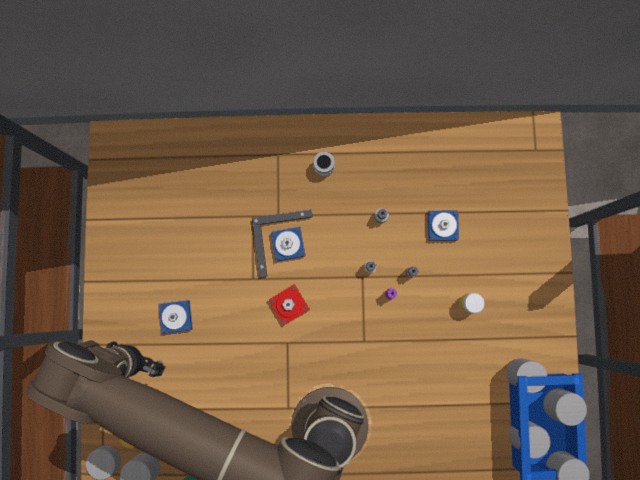

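View pics/side0.png

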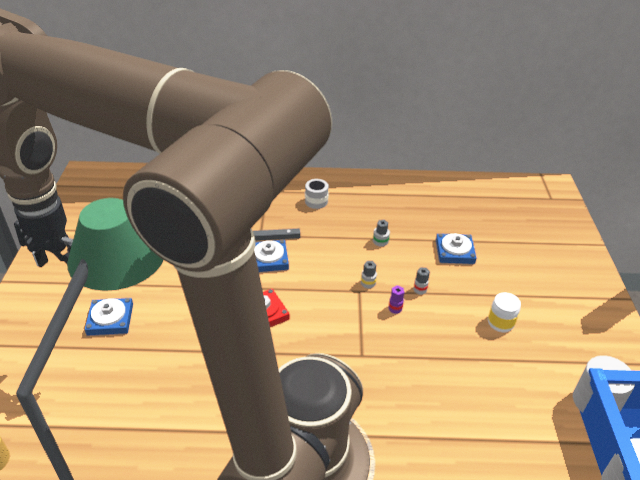

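The top view shows:
- stop corner at (257,220)
- blue housing beside the stop at (288,244)
- parked blue housings at (176,317) and (444,226), and a red look-alike at (289,305)
- sockets: green (382,215), yellow (370,267), red (412,271), and a purple decoy at (391,294)
- ring stack at (324,163) and tin at (473,303)

The side view agrees. Next I measure and make one confirming crop.

```bash
python3 - <<'E'
from h import *
cs={n:camera(n) for n in("top","side")}
c=cs["top"]; img=c["img"]; P=cloud(c); hsv=cv2.cvtColor(img,cv2.COLOR_BGR2HSV)
print("table z",np.nanmedian(P[250:300,430:445,2]))
# housing
blue=cv2.inRange(hsv,(100,120,40),(130,255,255)); 
for (u,v) in [(288,244),(176,317),(444,226)]:
    m=np.zeros_like(blue); m[v-26:v+26,u-26:u+26]=blue[v-26:v+26,u-26:u+26]
    cn=max(cv2.findContours(m,cv2.RETR_EXTERNAL,cv2.CHAIN_APPROX_NONE)[0],key=cv2.contourArea)
    w=on_plane(c,cn[:,0],22)[:,:2].astype(np.float32); r=cv2.minAreaRect(w); print("housing",u,v,r, np.radians(r[2]))
    b=np.zeros_like(blue); s=np.s_[v-22:v+22,u-22:u+22]; b[s]=((hsv[s][...,1]<60)&(hsv[s][...,2]>150))*255
    cn=max(cv2.findContours(b,cv2.RETR_EXTERNAL,cv2.CHAIN_APPROX_NONE)[0],key=cv2.contourArea)
    w=on_plane(c,cn[:,0],30)[:,:2].astype(np.float32); print(" boss",cv2.fitEllipse(w))
    zz=P[v-8:v+9,u-8:u+9,2]; print(" area z>37 mm2:",np.sum(zz>37)*(c["z_map"][v,u]/K(c)[0][0,0])**2, "maxz",np.nanmax(zz), "c", np.nanmean(P[v-8:v+9,u-8:u+9][zz>37],axis=0))
# sockets
for n,(u,v) in dict(L=(382,215),M=(370,267),S=(412,271),purple=(391,294),rings=(324,163),tin=(473,303)).items():
    s=np.s_[v-14:v+15,u-14:u+15]; q=P[s]; k=q[...,2]>(52); t=q[k]; print(n,len(t),np.nanmedian(t,axis=0),(t[:,:2].max(0)+t[:,:2].min(0))/2, np.ptp(t[:,:2],axis=0))
# stop
q=P[190:290,240:330]; k=(q[...,2]>12)&(q[...,2]<22)
d=(hsv[190:290,240:330,2]<110)&(hsv[190:290,240:330,1]<100); m=(k&d).astype(np.uint8)*255; print("stop px",(m>0).sum())
vv,uu=np.nonzero(d); w=on_plane(c,np.c_[uu+240,vv+190],18)[:,:2]; np.save("stop.npy",w)
cv2.imwrite("pics/crop1.png",np.hstack([cv2.resize(img[200:300,240:320],(400,500),interpolation=cv2.INTER_CUBIC),cv2.resize(img[200:300,350:430],(400,500),interpolation=cv2.INTER_CUBIC)]))
E
```

```text
table z 0.005749004982362749
housing 288 244 ((540.6817016601562, 116.7301025390625), (87.64131927490234, 87.19300079345703), 9.239779472351074) 0.16126457395071062
 boss ((541.55419921875, 116.55781555175781), (70.076171875, 71.65003204345703), 100.58147430419922)
 area z>37 mm2: 901.8032543995374 maxz 54.05489571835733 c [539.5844593  115.54939096  44.0569432 ]
housing 176 317 ((328.1404724121094, 455.59405517578125), (86.26510620117188, 90.33123016357422), 6.774049758911133) 0.11822947198692736
 boss ((328.88824462890625, 456.9084167480469), (70.2093734741211, 72.52839660644531), 12.125358581542969)
 area z>37 mm2: 512.3451653636963 maxz 51.921651992967554 c [329.35425984 454.86389501  43.49058378]
housing 444 226 ((587.610107421875, -351.67718505859375), (89.23135375976562, 85.26420593261719), 88.93213653564453) 1.5521585933801405
 boss ((588.5286865234375, -353.4678039550781), (71.20178985595703, 72.02477264404297), 149.2105255126953)
 area z>37 mm2: 693.5528518998785 maxz 57.4132175884763 c [ 585.25713708 -350.81722594   45.44723368]
L 73 [ 620.67118603 -165.58868358   61.54429202] [ 619.85773113 -166.86259666] [26.55892436 27.19444189]
M 70 [ 465.38320234 -128.49374389   61.79713493] [ 465.43680865 -127.29060614] [24.27997363 26.48948354]
S 75 [ 448.14924869 -250.53356747   61.51807842] [ 448.33882721 -250.91660642] [23.66840548 28.72012019]
purple 71 [ 385.50327024 -187.4713558    62.57847027] [ 384.36979747 -186.77637237] [25.97514873 24.47856091]
rings 313 [780.07037382   4.74526192  57.42950138] [780.63783239   2.36696885] [62.3730741 60.2496963]
tin 347 [ 354.12724599 -420.14312727   69.23543815] [ 353.40325161 -423.24960919] [55.54426558 59.32418276]
stop px 646
```

View pics/crop1.png

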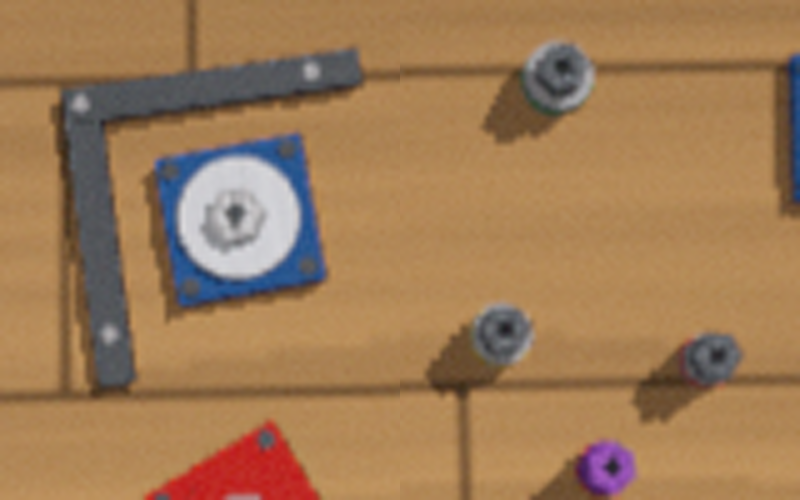

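The crop confirms the targets. The housing lies inside the L, the three steel-headed sockets are green, yellow and red, and the purple one is the decoy. Nut areas from the depth map suggest 30 mm for the working housing, with 22 and 26 on the parked ones. Next I fit the stop lines.

```bash
python3 - <<'E'
from h import *
c=camera("top"); img=c["img"]; hsv=cv2.cvtColor(img,cv2.COLOR_BGR2HSV)
g=cv2.GaussianBlur(hsv[...,1],(3,3),0).astype(float)
V=hsv[...,2]
print("sat stop",hsv[217,285],hsv[250,260],"wood",hsv[225,285], hsv[270,290])
def cross(prof):  # sub-pixel where saturation rises through mid
    lo=prof[:3].min(); hi=np.median(prof[-4:]); t=(lo+hi)/2
    i=np.argmax(prof>t); return i-1+(t-prof[i-1])/(prof[i]-prof[i-1])
S=hsv[...,1].astype(float)
a=[(u, v0+cross(S[v0:v0+9,u])) for u in range(268,308) for v0 in [int(round(220+(217-220)*0+ (u-257)*(-8/55.)))]]
b=[(u0+cross(S[v,u0:u0+9]), v) for v in range(228,272) for u0 in [int(round(258+(v-222)*5/50.))]]
L=[]
for pts in (a,b):
    w=on_plane(c,pts,0)[:,:2].astype(np.float32); l=cv2.fitLine(w,cv2.DIST_HUBER,0,.01,.01).ravel(); L.append(l)
    n=np.array([-l[1],l[0]]); print("line",l,"rms",np.std((w-l[2:])@n), "ang",np.degrees(np.arctan2(l[1],l[0])))
A=np.array([[L[0][0],-L[1][0]],[L[0][1],-L[1][1]]]); t=np.linalg.solve(A,L[1][2:]-L[0][2:]); print("corner",L[0][2:]+t[0]*L[0][:2])
P=cloud(c); q=P[195:285,245:325]; k=(q[...,2]>9)&(q[...,2]<20)&(S[195:285,245:325]<90); 
# side-view nuts: width of z>36 region
s=camera("side"); Q=cloud(s)
for ctr in [(541,117),(328.5,456),(588,-352.5)]:
    for nm,X in(("top",P),("side",Q)):
        m=(np.hypot(X[...,0]-ctr[0],X[...,1]-ctr[1])<28)&(X[...,2]>35)
        z=X[m]; print(ctr,nm,m.sum(), z[:,:2].mean(0) if len(z) else'', np.ptp(z[:,:2],axis=0) if len(z) else'', "area",m.sum()*(np.nanmean((c if nm=="top" else s)["z_map"][m])/K(c if nm=="top" else s)[0][0,0])**2 if len(z) else '')
E
```

```text
sat stop [107  25  92] [113  12  86] wood [ 16 131 171] [ 17 132 182]
line [ 1.2267895e-01 -9.9244642e-01  6.1671149e+02  1.0840353e+02] rms 0.44513193 ang -82.953255
line [9.9297738e-01 1.1830430e-01 5.3176855e+02 1.9332980e+02] rms 0.38195333 ang 6.794248
corner [605.13306 202.07053]
(541, 117) top 115 [540.3884147  115.65432732] [50.63064634 53.54090601] area 1007.651374876137
(541, 117) side 124 [536.4838196  117.90317227] [38.35785521 37.64346033] area 744.9174248075076
(328.5, 456) top 78 [328.95473524 455.92154641] [50.1362784  46.38074736] area 665.6826043557891
(328.5, 456) side 89 [323.43584558 455.94762394] [25.74043524 24.88085379] area 431.2823942310196
(588, -352.5) top 95 [ 587.15798996 -351.77425158] [51.58317098 48.49119182] area 833.3038308824587
(588, -352.5) side 96 [ 584.01854096 -350.75627115] [35.04184984 29.02618133] area 600.5546034834244
```

Both views put the working nut clearly largest, so 30 mm, and the green socket should fit. The stop corner is at (605,202) with yaw 0.12. I go behind the housing for the first push along stop x.

Emit:
step_arm(
  deltas="0.05 0.024 -0.0365 0 0 0 0.057;0.05 0.024 -0.0365 0 0 0 0.057;0.05 0.024 -0.0365 0 0 0 0.057;0.05 0.024 -0.0365 0 0 0 0.057;0.05 0.024 -0.0365 0 0 0 0.057",
  force=40,
)

```text
time_s: 0.8
eef_pos: [348.3, 289.0, 231.4]
tool_rot: [0.08, 0.997, 0.0, 0.0]
wrist_force: [0.7, 0.5, 0.2]
grip_width: 0.583
```

Emit:
step_arm(
  deltas="0.05 0.024 -0.0365 0 0 0 0.057;0.05 0.024 -0.0365 0 0 0 0.057;0.05 0.024 -0.0365 0 0 0 0.057;0.05 0.024 -0.0365 0 0 0 0.057;0.05 0.024 -0.0365 0 0 0 0.057",
)

```text
time_s: 1.3
eef_pos: [468.5, 106.3, 231.5]
tool_rot: [-0.062, 0.998, 0.0, 0.0]
wrist_force: [0.6, 0.2, -0.3]
grip_width: 0.583
```

Emit:
step_arm(
  deltas="0.05 0 0 0 0 0 0",
)

```text
time_s: 1.4
eef_pos: [469.9, 104.3, 230.9]
tool_rot: [-0.058, 0.998, -0.001, 0.0]
wrist_force: [-0.0, 0.2, -0.3]
grip_width: 0.582
```

```bash
python3 - <<'E'
from h import *
print(state())
E
```

```text
{'time_s': 1.4, 'joint_pos': array([ 2.19121246e-01,  4.30295911e-02, -1.31272328e-01,  1.39631342e+00,
       -1.27235510e-03,  1.02815042e-01]), 'joint_vel': array([ 0.06993838, -0.01914833, -0.02033421,  0.01968328,  0.03894111,
        0.10369393]), 'effort': array([ -1.78764034, -37.92574525,  35.87172031,  -0.23154614,
        -0.29966665,  -0.79540858]), 'eef_pos': array([469.87703433, 104.25497059, 230.91901653]), 'tool_rot': array([-5.81202615e-02,  9.98309382e-01, -6.13449408e-04,  1.91287640e-04]), 'wrist_force': array([-0.01327484,  0.1528102 , -0.34066582]), 'moment': array([0.01223192, 0.01952163, 0.0228094 ]), 'grip_width': 0.581502903741893}
```

Emit:
step_arm(
  deltas="0.05 0 0.001 -0.045 0 0 0;0.05 0 0.001 -0.045 0 0 0;0.05 0 0 -0.045 0 0 0;0.05 0 0 -0.045 0 0 0;0.05 0 0 -0.03 0 0 0",
)

```text
time_s: 1.9
eef_pos: [465.8, 110.0, 18.3]
tool_rot: [-0.061, 0.998, -0.0, -0.002]
wrist_force: [0.4, -0.5, 0.4]
grip_width: 0.593
```

Emit:
step_arm(
  deltas="0.05 0 0 -0.013 0 0 0;0.05 0 0 0 0 0 0;0.05 0 0 0 0 0 0;0.05 0.005 0.0006 0 0 0 0;0.05 0.005 0.0006 0 0 0 0",
)

```text
time_s: 2.4
eef_pos: [479.5, 111.6, 10.0]
tool_rot: [-0.061, 0.998, 0.0, 0.002]
wrist_force: [-0.3, -0.1, -0.3]
grip_width: 0.587
```

```bash
python3 - <<'E'
from h import *
c=camera("side"); cv2.imwrite("pics/side1.png",cv2.resize(c["img"][190:350,180:420],(800,533),interpolation=cv2.INTER_CUBIC))
t=camera("top"); cv2.imwrite("pics/top1.png",cv2.resize(t["img"][190:320,230:360],(600,600),interpolation=cv2.INTER_CUBIC))
s=state(); print(s["eef_pos"],s["wrist_force"])
E
```

```text
[479.63669413 111.54461515   9.51772526] [ 1.13833276 -0.19482612  0.03163465]
```

View pics/top1.png

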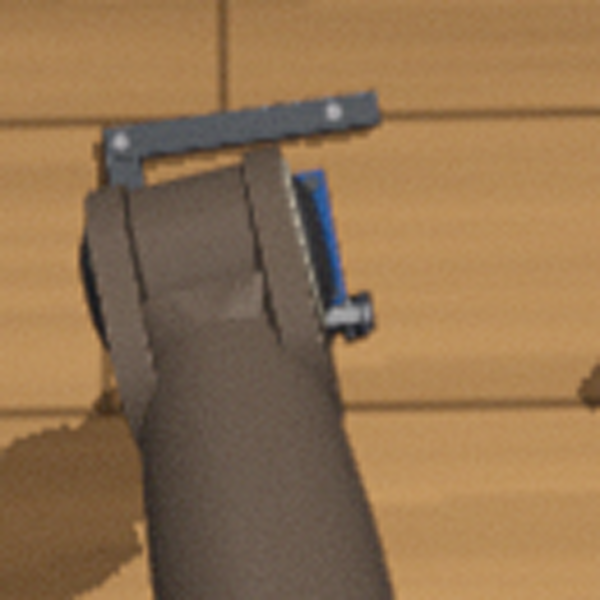

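The arm hides most of the view, but the fingers are low behind the housing's near face. I push by force from here.

Emit:
step_arm(
  deltas="0.05 0.005 0.0006 0 0 0 0;0.05 0.005 0.0006 0 0 0 0;0.05 0.004 0.0005 0 0 0 0;0.05 0.004 0.0005 0 0 0 0;0.05 0.004 0.0005 0 0 0 0",
)

```text
time_s: 3.0
eef_pos: [498.4, 113.6, 8.0]
tool_rot: [-0.061, 0.998, -0.0, -0.002]
wrist_force: [-5.5, 0.3, 4.0]
grip_width: 0.586
```

Emit:
step_arm(
  deltas="0.05 0.003 0.0004 0 0 0 0;0.05 0.003 0.0004 0 0 0 0;0.05 0.002 0.0003 0 0 0 0",
)

```text
time_s: 3.3
eef_pos: [506.5, 114.7, 8.0]
tool_rot: [-0.06, 0.998, -0.0, -0.002]
wrist_force: [-6.2, -0.7, 4.8]
grip_width: 0.587
```

Emit:
step_arm(
  deltas="0.05 0.002 0.0003 0 0 0 0;0.05 0.002 0.0003 0 0 0 0;0.05 0.0015 0.0002 0 0 0 0",
)

```text
time_s: 3.6
eef_pos: [510.4, 115.2, 7.7]
tool_rot: [-0.061, 0.998, -0.0, -0.003]
wrist_force: [-13.3, -2.2, 9.3]
grip_width: 0.587
```

Emit:
step_arm(
  deltas="0.05 0.001 0.0001 0 0 0 0;0.05 0.001 0.0001 0 0 0 0",
)

```text
time_s: 3.8
eef_pos: [510.4, 115.2, 7.6]
tool_rot: [-0.061, 0.998, -0.0, -0.005]
wrist_force: [-18.4, -2.4, 14.2]
grip_width: 0.585
```

Contact with the stop came at TCP x 510, about 18 N. Now I retreat, turn a quarter and go to the -y side.

Emit:
step_arm(
  deltas="0.05 -0.01 -0.0012 0 0 0 0;0.05 -0.012 -0.0015 0 0 0 0;0.04 0 0 0.035 0 0 0;0.04 0 0 0.045 0 0 0;0.04 0 0 0.03 0 0 -0.03",
)

```text
time_s: 4.3
eef_pos: [493.7, 113.4, 121.0]
tool_rot: [-0.045, 0.999, 0.0, 0.001]
wrist_force: [1.3, 0.0, 0.6]
grip_width: 0.465
```

Emit:
step_arm(
  deltas="0.04 0.008 -0.008 0 0 0 -0.14;0.04 0.008 -0.008 0 0 0 -0.14;0.04 0.008 -0.008 0 0 0 -0.14;0.04 0.008 -0.008 0 0 0 -0.14;0.04 0.008 -0.008 0 0 0 -0.14",
)

```text
time_s: 4.8
eef_pos: [533.6, 72.9, 118.4]
tool_rot: [0.302, 0.953, 0.0, 0.0]
wrist_force: [-0.3, 0.2, 0.5]
grip_width: 0.474
```

Emit:
step_arm(
  deltas="0.04 0.008 -0.005 0 0 0 -0.14;0.04 0.008 -0.005 0 0 0 -0.14;0.04 0.008 -0.005 0 0 0 -0.14;0.04 0.008 -0.005 0 0 0 -0.14;0.04 0.008 -0.005 0 0 0 -0.14",
)

```text
time_s: 5.3
eef_pos: [573.6, 48.0, 118.4]
tool_rot: [0.611, 0.792, 0.0, 0.0]
wrist_force: [0.1, -0.1, -0.8]
grip_width: 0.467
```

Emit:
step_arm(
  deltas="0.04 0 0 0 0 0 -0.14;0.04 0 0 0 0 0 0",
)

```text
time_s: 5.5
eef_pos: [573.4, 48.1, 118.2]
tool_rot: [0.663, 0.749, 0.0, 0.0]
wrist_force: [0.2, -0.1, -0.3]
grip_width: 0.471
```

```bash
cat > hs.py <<'E'
from h import *
def house(c,u,v,r=30):
    hsv=cv2.cvtColor(c["img"],cv2.COLOR_BGR2HSV)
    m=np.zeros((480,640),np.uint8); s=np.s_[v-r:v+r,u-r:u+r]; m[s]=cv2.inRange(hsv[s],(100,120,40),(130,255,255))
    cn=np.vstack([k for k in cv2.findContours(m,cv2.RETR_EXTERNAL,cv2.CHAIN_APPROX_NONE)[0] if cv2.contourArea(k)>20])
    r1=cv2.minAreaRect(on_plane(c,cn[:,0],22)[:,:2].astype(np.float32))
    b=np.zeros_like(m); b[s]=((hsv[s][...,1]<60)&(hsv[s][...,2]>150))*255
    cn=max(cv2.findContours(b,cv2.RETR_EXTERNAL,cv2.CHAIN_APPROX_NONE)[0],key=cv2.contourArea)
    return r1,cv2.fitEllipse(on_plane(c,cn[:,0],30)[:,:2].astype(np.float32))
E
python3 - <<'E'
from hs import *
c=camera("top"); cv2.imwrite("pics/top2.png",cv2.resize(c["img"][180:300,230:350],(600,600),interpolation=cv2.INTER_CUBIC))
try: print(house(c,282,235))
except Exception as e: print(e)
s=state(); print(s["eef_pos"],s["tool_rot"],s["joint_pos"])
E
```

```text
(((564.4783935546875, 152.56619262695312), (87.73249816894531, 19.102136611938477), 7.664183139801025), ((579.4644165039062, 148.42742919921875), (9.359615325927734, 17.741552352905273), 84.42522430419922))
[573.21100792  48.19034624 118.24365726] [6.61673245e-01 7.49792305e-01 5.52339905e-05 1.13978526e-04] [ 8.39189526e-02  2.41963608e-01 -1.47112381e-01  1.18148288e+00
 -8.82191068e-05  1.53001532e+00]
```

View pics/top2.png

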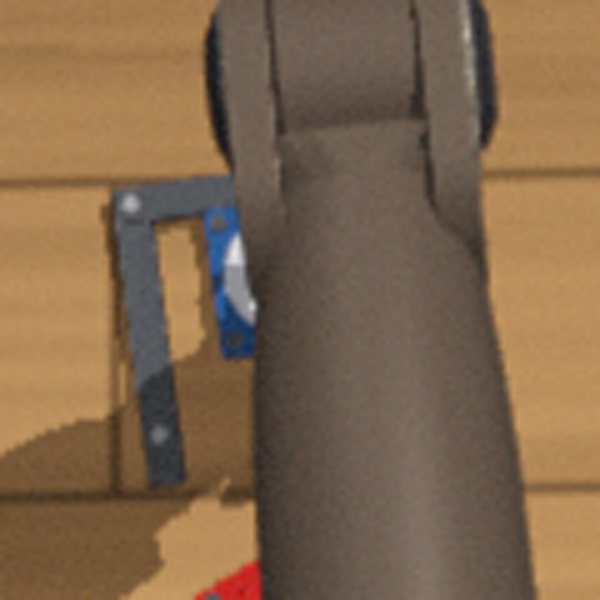

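The housing sits tight on the x bar with about 34 mm left to the y bar. I descend and push +y.

Emit:
step_arm(
  deltas="0.04 0 0 -0.045 0 0 0;0.04 0 0 -0.04 0 0 0;0.04 0 0 -0.023 0 0 0;0.04 0 0 0 0 0 0;0.04 -0.0006 0.005 0 0 0 0",
)

```text
time_s: 6.05
eef_pos: [572.6, 53.2, 10.8]
tool_rot: [0.662, 0.749, -0.0, -0.0]
wrist_force: [0.2, -0.7, 0.5]
grip_width: 0.467
```

Emit:
step_arm(
  deltas="0.04 -0.0006 0.005 0 0 0 0;0.04 -0.0006 0.005 0 0 0 0;0.04 -0.0006 0.005 0 0 0 0;0.04 -0.0005 0.004 0 0 0 0;0.04 -0.0005 0.004 0 0 0 0",
)

```text
time_s: 6.55
eef_pos: [571.5, 75.6, 12.3]
tool_rot: [0.663, 0.749, 0.0, 0.002]
wrist_force: [1.2, -5.6, 4.1]
grip_width: 0.471
```

Emit:
step_arm(
  deltas="0.04 -0.0005 0.004 0 0 0 0;0.04 -0.0004 0.003 0 0 0 0;0.04 -0.0004 0.003 0 0 0 0",
)

```text
time_s: 6.85
eef_pos: [570.2, 85.5, 12.3]
tool_rot: [0.663, 0.749, 0.0, 0.002]
wrist_force: [1.1, -5.7, 5.1]
grip_width: 0.474
```

Emit:
step_arm(
  deltas="0.04 -0.0003 0.002 0 0 0 0;0.04 -0.0003 0.002 0 0 0 0;0.04 -0.0002 0.0015 0 0 0 0",
)

```text
time_s: 7.15
eef_pos: [569.3, 91.0, 12.3]
tool_rot: [0.663, 0.749, 0.0, 0.002]
wrist_force: [1.1, -6.2, 3.9]
grip_width: 0.468
```

Emit:
step_arm(
  deltas="0.04 -0.0001 0.0015 0 0 0 0;0.04 -0.0001 0.001 0 0 0 0;0.04 0 0.001 0 0 0 0",
)

```text
time_s: 7.45
eef_pos: [569.1, 94.4, 12.3]
tool_rot: [0.663, 0.749, 0.0, 0.002]
wrist_force: [0.5, -9.1, 5.4]
grip_width: 0.47
```

Emit:
step_arm(
  deltas="0.04 0 0.001 0 0 0 0;0.04 0 0.001 0 0 0 0;0.04 0 0.001 0 0 0 0",
)

```text
time_s: 7.75
eef_pos: [569.0, 94.5, 12.3]
tool_rot: [0.663, 0.748, -0.002, 0.005]
wrist_force: [0.7, -18.9, 6.2]
grip_width: 0.47
```

Contact with the y bar at 19 N. I retreat over the green socket, so the housing is free for the camera.

Emit:
step_arm(
  deltas="0.04 0 -0.01 0 0 0 0;0.04 0.001 -0.012 0 0 0 0;0.06 0 0 0.04 0 0 0;0.06 0 0 0.045 0 0 0;0.06 0 0 0.045 0 0 0",
)

```text
time_s: 8.25
eef_pos: [568.1, 76.0, 141.7]
tool_rot: [0.663, 0.749, -0.0, -0.001]
wrist_force: [0.7, 0.6, -0.6]
grip_width: 0.703
```

Emit:
step_arm(
  deltas="0.06 0.01 -0.045 0 0 0 0;0.06 0.01 -0.045 0 0 0 0;0.06 0.01 -0.045 0 0 0 0;0.06 0.01 -0.045 0 0 0 0;0.06 0.01 -0.025 0 0 0 0",
)

```text
time_s: 8.75
eef_pos: [618.7, -132.0, 140.6]
tool_rot: [0.664, 0.748, 0.0, 0.0]
wrist_force: [0.3, 0.7, 1.0]
grip_width: 0.703
```

```bash
python3 - <<'E'
from hs import *
c=camera("top"); s=camera("side")
print(house(c,277,234,28))
st=state(); print(st["eef_pos"])
a=cv2.resize(c["img"][200:260,250:310],(400,400),interpolation=cv2.INTER_CUBIC); b=cv2.resize(s["img"][210:260,355:405],(400,400),interpolation=cv2.INTER_CUBIC)
cv2.imwrite("pics/c3.png",np.hstack([a,b]))
E
```

```text
(((564.2527465820312, 150.71701049804688), (89.98396301269531, 88.85948944091797), 6.3946757316589355), ((564.6456909179688, 150.3708038330078), (70.745361328125, 71.55702209472656), 161.77029418945312))
[ 619.27742934 -132.24850415  139.98384454]
```

View pics/c3.png

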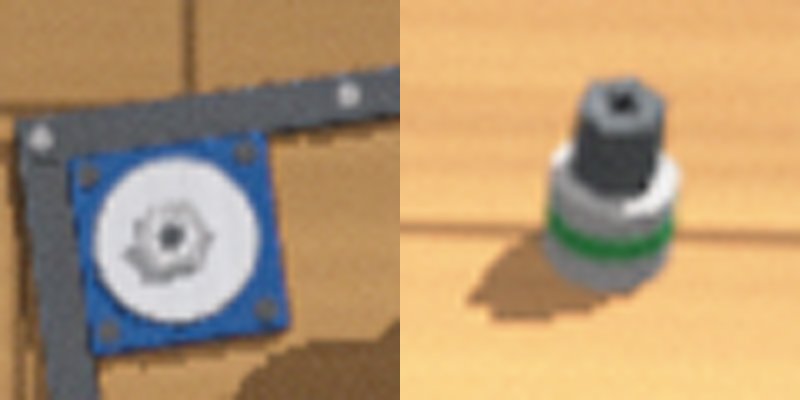

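The housing looks flush, centre (564.4,150.5), yaw 6.4° against 6.9° for the stop. Now I find the head orientation of the green socket.

```bash
python3 - <<'E'
from h import *
s=camera("side"); c=camera("top")
def ph(w):
    ct=(w.max(0)+w.min(0))/2; th=np.radians(np.arange(0,180,3.)); W=[np.ptp(w@[np.cos(t),np.sin(t)]) for t in th]
    W=np.array(W); z=np.sum((W-W.mean())*np.exp(6j*th)); # width min at flats normals
    return np.round(W[::5],1), "flat-normal deg (mod 60)",np.degrees((np.angle(-z))/6)%60, abs(z)/len(th)
for n,cam,(u0,u1,v0,v1) in (("side",s,(370,392,215,240)),("top",c,(370,394,203,227))):
    k=6; im=cv2.resize(cam["img"][v0:v1,u0:u1],None,fx=k,fy=k,interpolation=cv2.INTER_CUBIC); hs=cv2.cvtColor(im,cv2.COLOR_BGR2HSV)
    g=hs[...,2]; print(n,np.array(cam["img"][v0:v1,u0:u1].max(2))[::1,::2])
    cv2.imwrite(f"pics/{n}s.png",cv2.resize(im,None,fx=3,fy=3))
a=cv2.resize(s["img"][215:237,370:394],(400,367),interpolation=cv2.INTER_LANCZOS4);b=cv2.resize(c["img"][204:226,370:394],(400,367),interpolation=cv2.INTER_LANCZOS4)
cv2.imwrite("pics/c4.png",np.hstack([a,b]))
E
```

```text
side [[242 241 242 240 241 241 241 239 241 240 240]
 [241 242 241 241 241 242 242 242 242 242 240]
 [241 240 241 239 242 242 242 241 241 241 242]
 [241 241 240 239 241 240 240 240 240 240 239]
 [242 243 242 243 233 225 210 210 237 237 238]
 [240 241 241 241 204 167 149 140 222 234 236]
 [237 235 236 237 168 135 112 130 164 231 234]
 [234 235 235 236 141 142  59 110 148 211 236]
 [236 236 238 226 141 151  48  96 147 199 237]
 [233 234 234 216 113 151 117 123 139 212 235]
 [230 232 230 200  75 138 144 131 121 209 231]
 [230 231 233 178  62 100 104  99  82 208 232]
 [237 238 237 170  63  64  66  64  72 215 234]
 [239 239 240 169  64  65  64  65  73 225 238]
 [237 239 241 139  62  61  64  67  72 229 238]
 [236 235 219 104  66  66  68  68  73 233 233]
 [238 237 162 105  63  65  62  66  95 238 233]
 [242 242 156 124  67  63  66  65 148 241 238]
 [245 244 136 142 103  64  67  65 199 241 237]
 [246 245 121 142 138  92 100 116 230 225 234]
 [247 239 116 131 145 135 138 215 234 171 241]
 [247 231 112 120 130 137 156 210 191 145 244]
 [237 222 102 119 119 124 141 130 123 140 241]
 [196 176 103 
[... 609 characters left out ...]
113 114 115 121 127 127 121 119 110]
 [103 110 114 114 117 113 121 123 126 126 116 107]
 [105 110 111 114 116 115 118 131 127 121 115 111]
 [105 111 109 113 111 119 123 123 128 117 114 110]
 [105 111 116 114 112 116 124 125 126 125 109 110]
 [102 110 114 117 112 116 121 128 125 121 114 108]
 [106 116 113 115 115 120 126 128 126 122 110 110]
 [109 111 112 112 116 120 124 124 128 120 112 108]
 [105 110 113 113 114 120 127 127 129 122 116 105]
 [107 111 113 114 120 123 126 131 130 120 112 108]
 [109 114 109 113 115 124 122 132 126 121 112 109]
 [107 113 114 115 112 121 127 127 122 120 115 107]
 [106 111 114 113 120 121 126 131 127 121 108 105]
 [108 109 114 116 115 125 127 130 125 115 112 107]]
```

View pics/c4.png

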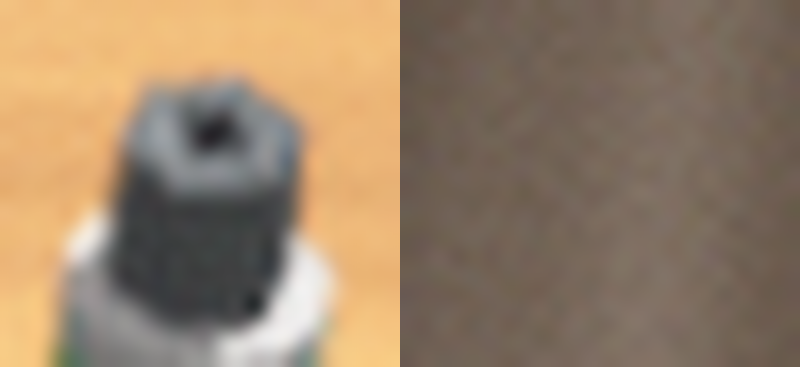

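The crop shows the head's top hexagon with vertices near (148,85), (245,80), (300,125), (270,190), (170,190), (128,150). I project them onto z=62.

```bash
python3 - <<'E'
from h import *
s=camera("side")
v=np.array([(148,85),(245,80),(300,125),(270,190),(170,190),(128,150)],float)/16.67+[369.5,214.5]
w=on_plane(s,v,62)[:,:2]; ct=w.mean(0); r=w-ct; print(ct,np.hypot(*r.T)); a=np.degrees(np.arctan2(r[:,1],r[:,0])); print(a)
z=np.sum(np.exp(6j*np.radians(a))); print("vertex angle",np.degrees(np.angle(z))/6%60,"flat normal",(np.degrees(np.angle(z))/6+30)%60,abs(z)/6)
v2=proj(s,[[ct[0],ct[1],62]])
# housing nut/boss in side for bias vs top, using boss ellipse
hsv=cv2.cvtColor(s["img"],cv2.COLOR_BGR2HSV); c0=cv2.imread("pics/top0.png"); c=camera("top")
# head centre from first top image: skirt outline (saturation low) on z=34
hs=cv2.cvtColor(c0,cv2.COLOR_BGR2HSV)
for n,(u,vv,rad) in dict(L=(382,215,20.75),M=(370,267,18.5)).items():
    m=np.zeros((480,640),np.uint8); q=np.s_[vv-13:vv+14,u-13:u+14]; m[q]=((hs[q][...,1]<70))*255
    cn=max(cv2.findContours(m,cv2.RETR_EXTERNAL,cv2.CHAIN_APPROX_NONE)[0],key=cv2.contourArea)
    print(n,"skirt on z=34",cv2.fitEllipse(on_plane(c,cn[:,0],34)[:,:2].astype(np.float32)))
E
```

```text
[ 617.86659195 -165.29413797] [14.79654848 15.0269301  14.18650366 14.82621998 14.58852954 13.16665943]
[  36.42070447  -23.86949718  -76.52441993 -145.94877044  152.34307487
  106.53969373]
vertex angle 38.005375653286066 flat normal 8.005375653286066 0.863120130365191
L skirt on z=34 ((619.6484375, -165.57669067382812), (40.05227279663086, 42.019004821777344), 46.32172775268555)
M skirt on z=34 ((466.3509521484375, -128.07568359375), (33.25234603881836, 34.31511306762695), 134.76565551757812)
```

The head flats lie at 8° and the jaws at 7°, so I can grip straight down.

Emit:
step_arm(
  deltas="0.06 0.0003 -0.0335 0 0 0 0;0.06 0 0 -0.035 0 0 0.015;0.06 0 0 -0.035 0 0 0;0.06 0 0 -0.025 0 0 0;0.06 0 0 0 0 0 0",
)

```text
time_s: 9.55
eef_pos: [616.1, -160.1, 41.5]
tool_rot: [0.656, 0.754, -0.001, -0.003]
wrist_force: [-0.6, -0.5, 0.0]
grip_width: 0.699
```

Emit:
step_arm(
  deltas="0.06 0 0 0 0 0 0",
)

```text
time_s: 9.65
eef_pos: [618.8, -161.1, 45.9]
tool_rot: [0.656, 0.754, -0.0, -0.0]
wrist_force: [1.5, 0.2, 0.5]
grip_width: 0.703
```

Emit:
step_arm(
  deltas="0.06 0.0008 -0.0045 -0.004 0 0 0;0.06 0 0 -0.004 0 0 0;0.06 0 0 0 0 0 0;0.06 0 0 0 0 0 0",
)

```text
time_s: 10.05
eef_pos: [619.9, -166.8, 37.8]
tool_rot: [0.657, 0.754, 0.0, 0.0]
wrist_force: [-1.0, 0.3, 0.2]
grip_width: 0.703
```

Emit:
step_arm(
  deltas="0.04 0 0.001 0 0 0 0;0.03 0 0 0 0 0 0;0.015 0 0 0 0 0 0;0.015 0 0 0 0 0 0;0.015 0 0 0 0 0 0",
  force=60,
)

```text
time_s: 10.55
eef_pos: [619.9, -165.7, 37.7]
tool_rot: [0.657, 0.754, 0.0, 0.0]
wrist_force: [-0.0, -0.6, 3.0]
grip_width: 0.293
```

Emit:
step_arm(
  deltas="0.015 0 0 0 0 0 0;0.015 0 0 0 0 0 0;0.015 0 0 0 0 0 0",
)

```text
time_s: 10.85
eef_pos: [619.9, -165.7, 37.7]
tool_rot: [0.657, 0.754, 0.0, 0.0]
wrist_force: [-0.7, 1.9, 5.1]
grip_width: 0.29
```

```bash
python3 - <<'E'
from h import *
s=state(); print(s["eef_pos"],s["tool_rot"],s["wrist_force"],s["grip_width"]*85.4)
E
```

```text
[ 619.92192737 -165.72332519   37.66921149] [6.57044401e-01 7.53851809e-01 1.90275072e-04 2.63737728e-04] [-0.71490413  1.8978618   5.05121488] 24.791600381766525
```

Emit:
step_arm(
  deltas="0.015 0 0 0.02 0 0 0;0.015 0 0 0.035 0 0 0;0.015 0 0 0.035 0 0 -0.016;0.015 -0.007 0.0395 0 0 0 0;0.015 -0.007 0.0395 0 0 0 0",
)

```text
time_s: 11.35
eef_pos: [606.0, -86.9, 127.6]
tool_rot: [0.664, 0.748, 0.0, 0.0]
wrist_force: [0.3, 1.5, -2.3]
grip_width: 0.292
```

Emit:
step_arm(
  deltas="0.015 -0.007 0.0395 0 0 0 0;0.015 -0.007 0.0395 0 0 0 0;0.015 -0.007 0.0395 0 0 0 0;0.015 -0.007 0.0395 0 0 0 0;0.015 -0.007 0.0395 0 0 0 0",
)

```text
time_s: 11.85
eef_pos: [569.6, 112.1, 126.3]
tool_rot: [0.663, 0.749, -0.001, -0.0]
wrist_force: [0.4, 1.0, -1.0]
grip_width: 0.292
```

Emit:
step_arm(
  deltas="0.015 -0.007 0.035 0 0 0 0;0.015 0 0 0 0 0 0;0.015 0 0 0 0 0 0",
)

```text
time_s: 12.15
eef_pos: [563.0, 146.3, 126.4]
tool_rot: [0.662, 0.749, -0.001, -0.0]
wrist_force: [0.6, -0.8, -1.6]
grip_width: 0.293
```

```bash
python3 - <<'E'
from h import *
c=camera("side"); cv2.imwrite("pics/side5.png",cv2.resize(c["img"][150:310,180:420],(800,533),interpolation=cv2.INTER_CUBIC))
s=state(); print(s["eef_pos"],s["tool_rot"],s["wrist_force"],s["grip_width"]*85.4,s["joint_pos"])
E
```

```text
[563.29119614 145.55426712 126.49319418] [ 6.62875104e-01  7.48729576e-01 -7.61191923e-04 -1.99495866e-04] [ 0.86412381 -1.19217614 -2.45292157] 24.953095471329043 [ 2.53132571e-01  2.52338995e-01 -1.15358588e-01  1.20458418e+00
 -5.19931792e-04  1.70243798e+00]
```

View pics/side5.png

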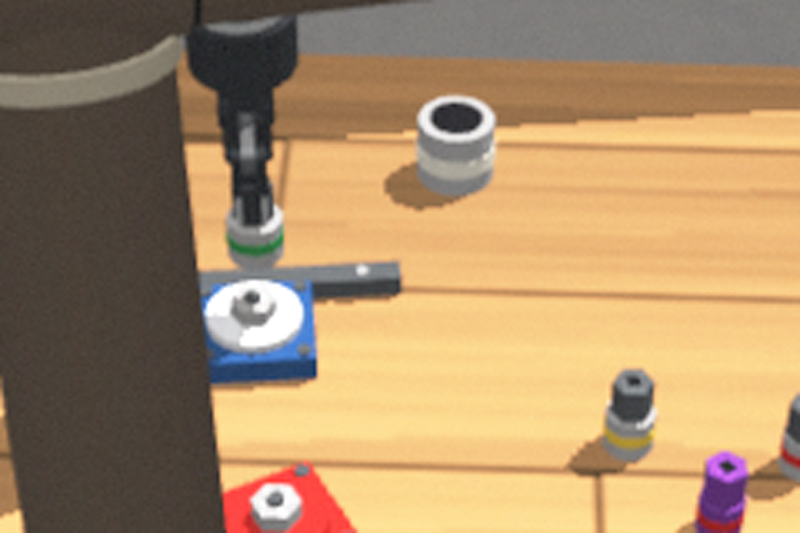

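The socket hangs upright in the grip above the nut. I correct the position and descend to just over the nut.

Emit:
step_arm(
  deltas="0.015 0.001 0.0045 0 0 0 0;0.015 0 0 -0.015 0 0 0;0.015 0 0 -0.015 0 0 0;0.015 0 0 -0.01 0 0 0;0.015 0 0 0 0 0 0",
)

```text
time_s: 12.7
eef_pos: [563.9, 149.3, 85.6]
tool_rot: [0.664, 0.748, -0.001, -0.001]
wrist_force: [-0.1, -0.2, -1.8]
grip_width: 0.291
```

Emit:
step_arm(
  deltas="0.015 0 0 0 0 0 0;0.015 0 0 0 0 0 0",
)

```text
time_s: 12.9
eef_pos: [565.3, 150.2, 88.1]
tool_rot: [0.663, 0.748, 0.001, 0.0]
wrist_force: [0.7, 0.4, -1.4]
grip_width: 0.293
```

Emit:
step_arm(
  deltas="0.015 -0.0005 0 -0.003 0 0 0;0.015 0 0 -0.002 0 0 0;0.015 0 0 -0.001 0 0 0;0.015 0 0 -0.001 0 0 0",
)

```text
time_s: 13.3
eef_pos: [564.4, 150.4, 81.3]
tool_rot: [0.663, 0.749, 0.0, 0.0]
wrist_force: [-3.1, -1.1, 8.9]
grip_width: 0.291
```

Emit:
step_arm(
  deltas="0.015 0 0 -0.001 0 0 0;0.015 0 0 -0.001 0 0 0;0.015 0 0 -0.001 0 0 0",
)

```text
time_s: 13.6
eef_pos: [564.7, 150.6, 80.8]
tool_rot: [0.663, 0.749, 0.001, 0.001]
wrist_force: [-7.1, -2.6, 24.9]
grip_width: 0.291
```

The socket rests on the nut's rim, with the reaction pointing to -x,-y. I lighten the press and search that way.

Emit:
step_arm(
  deltas="0.015 0 0 0.002 0 0 0;0.015 -0.0007 -0.0002 0 0 0 0;0.015 -0.0005 -0.0002 0 0 0 0",
)

```text
time_s: 13.9
eef_pos: [564.2, 150.3, 81.4]
tool_rot: [0.663, 0.749, 0.002, 0.001]
wrist_force: [-0.2, 0.6, 7.6]
grip_width: 0.295
```

Emit:
step_arm(
  deltas="0.015 -0.0005 0 -0.0005 0 0 0;0.015 -0.0003 0 -0.0005 0 0 0;0.015 0 0 0 0 0 0",
)

```text
time_s: 14.2
eef_pos: [564.1, 150.4, 81.2]
tool_rot: [0.663, 0.749, 0.002, 0.002]
wrist_force: [-0.2, -1.0, 11.8]
grip_width: 0.288
```

Emit:
step_arm(
  deltas="0.015 0 0 0.003 0 0 0;0.015 0 0 0 0 0 0;0.015 0 0 0 0 0 0",
)

```text
time_s: 14.5
eef_pos: [562.1, 150.0, 81.0]
tool_rot: [0.663, 0.749, -0.0, -0.0]
wrist_force: [-0.1, 1.5, -1.1]
grip_width: 0.285
```

```bash
python3 - <<'E'
from hs import *
for i in range(3):
    s=state(); print(s["eef_pos"],s["wrist_force"]); c=camera("top")
c=camera("side"); P=cloud(c); im=c["img"]; hsv=cv2.cvtColor(im,cv2.COLOR_BGR2HSV)
# side view: boss ellipse and band/skirt of socket
v0,v1,u0,u1=215,275,235,285
cv2.imwrite("pics/c6.png",cv2.resize(im[v0:v1,u0:u1],(500,600),interpolation=cv2.INTER_CUBIC))
E
```

```text
[562.12265279 149.95024837  81.04194528] [-0.07374885  1.52690711 -1.06041636]
[562.11056897 150.03266023  80.94098499] [ 1.34330107  0.94181791 -1.07527482]
[562.0915248  150.06587099  80.90163659] [ 0.63158312  1.19082008 -1.12683119]
```

View pics/c6.png

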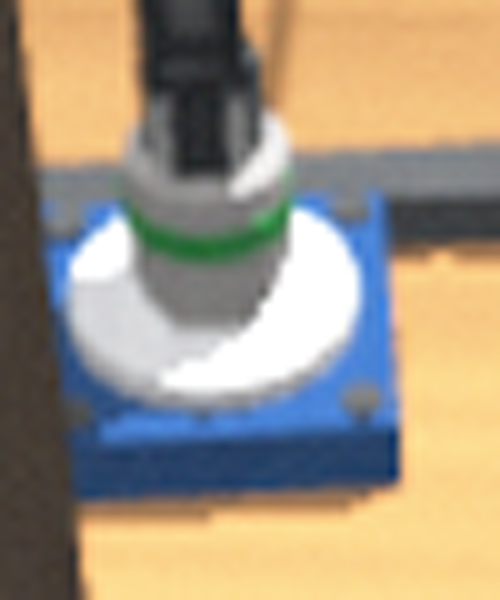

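The socket stands upright over the boss, mouth around crop (208,328) against a boss spanning 68–362. I compare socket axis and boss centre numerically in this view.

```bash
python3 - <<'E'
from hs import *
c=camera("side"); im=c["img"]; hsv=cv2.cvtColor(im,cv2.COLOR_BGR2HSV)
# boss ellipse fit from white/blue boundary in lower and side parts
b=cv2.inRange(hsv,(100,120,40),(130,255,255)); g=cv2.inRange(hsv,(60,90,30),(90,255,255))
pts=[]
for v in range(242,258):
    r=b[v,235:280]; u=np.nonzero(r)[0]+235
    L=[x for x in u if x<254]; R=[x for x in u if x>258]
    row=hsv[v,:,1].astype(float)
    # subpixel: saturation crossing 100
    for rng in (range(255,238,-1),range(257,278)):
        pr=None
        for x in rng:
            if pr is not None and row[x]>110>=row[pr] and b[v,x]: 
                t=(110-row[pr])/(row[x]-row[pr]); pts.append((pr+(x-pr)*t,v)); break
            pr=x
pts=np.array(pts); w=on_plane(c,pts,30)[:,:2]
A=np.c_[2*w,np.ones(len(w))]; s=np.linalg.lstsq(A,(w**2).sum(1),rcond=None)[0]; print("boss circ",s[:2],np.sqrt(s[2]+s[:2]@s[:2]),len(pts))
from scipy.optimize import least_squares
f=least_squares(lambda p:np.hypot(*(w-p).T)-36,s[:2],loss="soft_l1"); print("boss r36",f.x,np.std(f.fun))
# green band extents
vv,uu=np.nonzero(g[225:250,240:275]); print("green px",uu.min()+240,uu.max()+240,vv.min()+225,vv.max()+225)
for v in range(228,246): 
    row=im[v,240:275].astype(int); print(v,hsv[v,244:270,1].tolist() if v%3==0 else '')
e=state()["eef_pos"]; print(e)
for h in (43,44,46): print(h,proj(c,[[e[0],e[1],h],[e[0],e[1],h+34],[e[0],e[1],h+17]]))
print(proj(c,[[*f.x,30],[*f.x,44],[*f.x,61]]))
E
```

```text
boss circ [547.57234427 146.88208334] 37.68626922786549 23
boss r36 [551.57422831 148.85763204] 4.903686913207209
green px 248 263 235 240
228 [118, 118, 117, 93, 29, 5, 2, 2, 12, 17, 21, 47, 33, 3, 4, 5, 9, 4, 2, 41, 106, 121, 117, 120, 121, 121]
229 
230 
231 [51, 52, 53, 21, 3, 5, 2, 2, 0, 24, 6, 6, 18, 9, 5, 2, 2, 2, 1, 9, 14, 18, 20, 15, 13, 15]
232 
233 
234 [15, 10, 21, 30, 9, 6, 8, 4, 4, 2, 5, 7, 5, 5, 4, 5, 5, 7, 4, 44, 78, 105, 108, 102, 54, 20]
235 
236 
237 [155, 94, 8, 22, 111, 118, 60, 44, 27, 4, 4, 4, 4, 10, 27, 31, 92, 141, 164, 83, 1, 0, 2, 35, 112, 122]
238 
239 
240 [0, 0, 0, 1, 0, 20, 43, 60, 107, 130, 148, 163, 152, 141, 117, 85, 42, 23, 11, 3, 0, 0, 0, 0, 0, 12]
241 
242 
243 [2, 4, 4, 4, 4, 2, 4, 6, 4, 6, 2, 4, 4, 6, 6, 10, 4, 4, 1, 0, 0, 0, 0, 0, 0, 0]
244 
245 
[562.0978859  150.03252504  80.93325745]
43 [[255.57977611 239.46927074]
 [254.92053551 229.0067423 ]
 [255.25259375 234.27630031]]
44 [[255.56066312 239.1658918 ]
 [254.90084848 228.6943467 ]
 [255.23319695 233.96846295]]
46 [[255.52238756 238.55835495]
 [254.86142256 228.06874122]
 [255.19435265 233.35199187]]
[[255.89798217 246.21135076]
 [255.63098253 241.98286991]
 [255.30237276 236.77938093]]
```

Emit:
step_arm(
  deltas="0.015 0 0 -0.001 0 0 0;0.015 0 0 -0.001 0 0 0;0.015 0 0 -0.001 0 0 0;0.015 0 0 0 0 0 0",
)

```text
time_s: 15.15
eef_pos: [562.2, 150.0, 78.1]
tool_rot: [0.663, 0.749, 0.0, -0.0]
wrist_force: [0.2, 1.5, -2.9]
grip_width: 0.295
```

It passes the rim without force. I continue down.

Emit:
step_arm(
  deltas="0.015 0 0 -0.002 0 0 0;0.015 0 0 -0.002 0 0 0;0.015 0 0 -0.001 0 0 0;0.015 0 0 -0.001 0 0 0",
)

```text
time_s: 15.55
eef_pos: [562.2, 150.0, 72.2]
tool_rot: [0.663, 0.749, 0.0, -0.0]
wrist_force: [0.7, 3.5, -0.5]
grip_width: 0.291
```

Emit:
step_arm(
  deltas="0.015 0 0 -0.001 0 0 0;0.015 0 0 -0.001 0 0 0;0.015 0 0 -0.001 0 0 0",
)

```text
time_s: 15.85
eef_pos: [562.3, 150.0, 69.3]
tool_rot: [0.663, 0.749, 0.0, 0.0]
wrist_force: [0.9, 2.2, -0.8]
grip_width: 0.291
```

Emit:
step_arm(
  deltas="0.015 0 0 -0.001 0 0 0;0.015 0 0 -0.001 0 0 0;0.015 0 0 -0.001 0 0 0",
)

```text
time_s: 16.15
eef_pos: [562.3, 150.2, 67.6]
tool_rot: [0.663, 0.749, 0.001, 0.0]
wrist_force: [-4.7, 3.1, 14.1]
grip_width: 0.291
```

The mouth is home on the boss at exactly the predicted TCP z of 67.6. I ease off and press the housing sideways into the corner through the socket.

Emit:
step_arm(
  deltas="0.015 0 0 0.001 0 0 0;0.015 0.001 0.0011 0 0 0 0;0.015 0.0009 0.0011 0 0 0 0;0.015 0 0 0 0 0 0",
)

```text
time_s: 16.55
eef_pos: [563.1, 150.9, 67.7]
tool_rot: [0.663, 0.748, -0.002, 0.0]
wrist_force: [-4.0, -2.4, 7.3]
grip_width: 0.289
```

Emit:
step_arm(
  deltas="0.015 0.0006 0.0007 0 0 0 0;0.015 0.0005 0.0006 0 0 0 0;0.015 0 0 0 0 0 0",
)

```text
time_s: 16.85
eef_pos: [563.3, 151.2, 67.8]
tool_rot: [0.663, 0.748, -0.003, 0.0]
wrist_force: [-8.0, -5.2, 12.1]
grip_width: 0.288
```

Emit:
step_arm(
  deltas="0.015 0.0005 0.0012 0 0 0 0;0.015 0.0005 0.0012 0 0 0 0;0.015 0 0 0 0 0 0;0.015 0 0 0 0 0 0",
)

```text
time_s: 17.25
eef_pos: [563.4, 151.9, 67.9]
tool_rot: [0.664, 0.748, -0.004, 0.001]
wrist_force: [-10.5, -10.5, 16.4]
grip_width: 0.295
```

```bash
python3 - <<'E'
from h import *
s=state(); print(s["eef_pos"],s["tool_rot"],s["wrist_force"],s["moment"],s["grip_width"]*85.4)
c=camera("side"); t=camera("top")
a=cv2.resize(c["img"][210:275,230:290],(554,600),interpolation=cv2.INTER_CUBIC)
cv2.imwrite("pics/c7.png",a)
E
```

```text
[563.41168741 151.86582163  67.87627763] [ 0.66376251  0.74792936 -0.00444589  0.00111506] [-10.53640191 -10.47953239  16.35740246] [-2.52917519  2.47192848 -0.06328857] 25.192124794323213
```

View pics/c7.png

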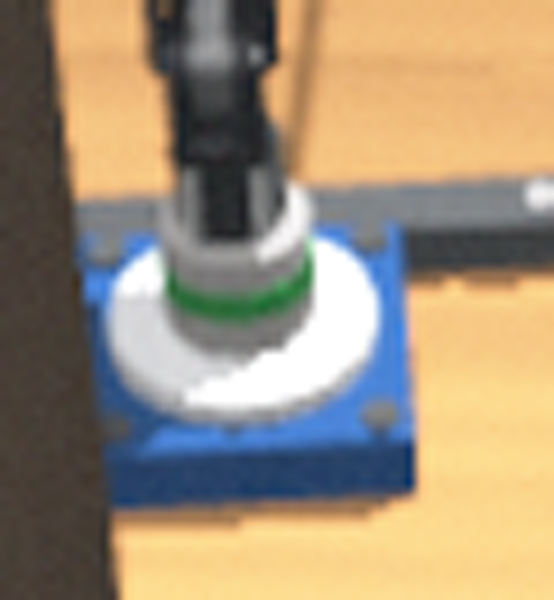

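The socket sits low on the boss. Down-force adds friction under the housing, so I relieve it and repeat the sideways push nearly unloaded.

Emit:
step_arm(
  deltas="0.015 0 0 0.0015 0 0 0;0.015 0 0 0.001 0 0 0;0.015 0 0 0 0 0 0",
)

```text
time_s: 17.65
eef_pos: [563.3, 152.1, 68.1]
tool_rot: [0.664, 0.748, -0.005, 0.0]
wrist_force: [-5.5, -7.8, 0.5]
grip_width: 0.29
```

Emit:
step_arm(
  deltas="0.015 0.0005 0.0003 0.0005 0 0 0;0.015 0 0 0 0 0 0;0.015 0 0 0 0 0 0",
)

```text
time_s: 17.95
eef_pos: [563.4, 152.2, 68.1]
tool_rot: [0.664, 0.748, -0.005, 0.0]
wrist_force: [-5.2, -8.6, -1.6]
grip_width: 0.295
```

Emit:
step_arm(
  deltas="0.015 0.001 0.0005 0 0 0 0;0.015 0.0007 0.0003 0 0 0 0;0.015 0 0 0 0 0 0",
)

```text
time_s: 18.25
eef_pos: [563.7, 152.3, 68.2]
tool_rot: [0.664, 0.748, -0.007, -0.0]
wrist_force: [-10.5, -12.0, 2.9]
grip_width: 0.293
```

Emit:
step_arm(
  deltas="0.015 0.001 0.0005 0 0 0 0;0.015 0.0005 0.0005 0 0 0 0;0.015 0 0 0 0 0 0",
)

```text
time_s: 18.55
eef_pos: [563.9, 152.6, 68.2]
tool_rot: [0.664, 0.748, -0.008, -0.001]
wrist_force: [-15.7, -14.3, 8.0]
grip_width: 0.293
```

Force climbs steeply with hardly any motion, so it is hard against both bars. I back the side load off to straighten the socket, then press down.

Emit:
step_arm(
  deltas="0.015 -0.002 -0.002 0 0 0 0;0.015 -0.0015 -0.0015 0 0 0 0;0.015 -0.001 -0.001 0 0 0 0;0.015 0 0 0 0 0 0;0.015 0 0 0 0 0 0",
)

```text
time_s: 19.05
eef_pos: [563.4, 152.0, 68.8]
tool_rot: [0.663, 0.748, -0.003, -0.001]
wrist_force: [-4.1, -4.5, -4.6]
grip_width: 0.288
```

Emit:
step_arm(
  deltas="0.015 0 0 -0.0015 0 0 0;0.015 0 0 -0.001 0 0 0;0.015 0 0 -0.001 0 0 0;0.015 0 0 0 0 0 0",
)

```text
time_s: 19.45
eef_pos: [563.6, 152.0, 67.9]
tool_rot: [0.663, 0.748, -0.002, -0.0]
wrist_force: [-10.7, -6.7, 11.9]
grip_width: 0.29
```

Emit:
step_arm(
  deltas="0.015 -0.0008 -0.0003 -0.001 0 0 0;0.015 -0.0007 0 -0.0005 0 0 0;0.015 0 0 0 0 0 0;0.015 0 0 0 0 0 0",
)

```text
time_s: 19.85
eef_pos: [563.4, 151.9, 67.7]
tool_rot: [0.663, 0.748, -0.001, 0.001]
wrist_force: [-9.2, -6.6, 17.2]
grip_width: 0.291
```

```bash
python3 - <<'E'
from h import *
s=state(); print(s["eef_pos"],s["tool_rot"],s["wrist_force"],s["grip_width"])
c=camera("side"); t=camera("top")
a=cv2.resize(c["img"][205:275,230:320],(514,400),interpolation=cv2.INTER_CUBIC)
cv2.imwrite("pics/c8.png",np.hstack([a,cv2.resize(t["img"][195:275,245:300],(275,400),interpolation=cv2.INTER_CUBIC)]))
# others unmoved?
for (u,v) in [(176,317),(444,226)]:
    hsv=cv2.cvtColor(t["img"],cv2.COLOR_BGR2HSV); b=cv2.inRange(hsv,(100,120,40),(130,255,255)); m=np.zeros_like(b); m[v-26:v+26,u-26:u+26]=b[v-26:v+26,u-26:u+26]
    cn=max(cv2.findContours(m,cv2.RETR_EXTERNAL,cv2.CHAIN_APPROX_NONE)[0],key=cv2.contourArea); print(cv2.minAreaRect(on_plane(t,cn[:,0],22)[:,:2].astype(np.float32)))
# blue top edge line in side on z=22 (right part) vs stop line
E
```

```text
[563.4041681  151.90969442  67.73723246] [ 6.63276824e-01  7.48373109e-01 -6.28887953e-04  1.07197508e-03] [-9.21678027 -6.64192018 17.15535062] 0.2908109517939826
((328.65362548828125, 455.6172790527344), (87.07837677001953, 90.42405700683594), 6.1377105712890625)
((587.6107788085938, -351.64208984375), (89.30160522460938, 85.26420593261719), 88.93213653564453)
```

View pics/c8.png

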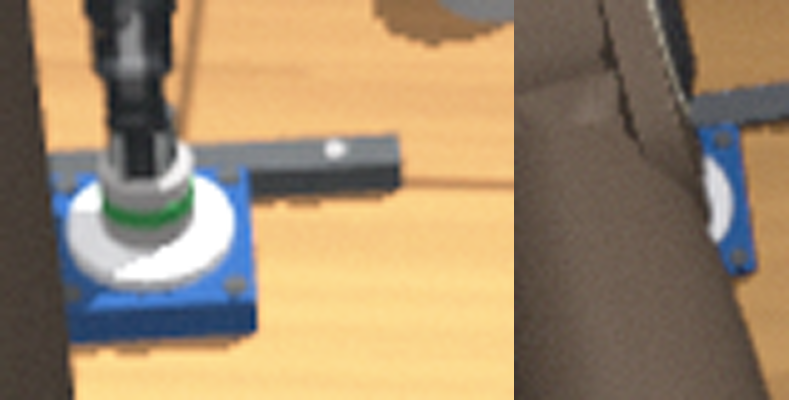

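The side crop shows the flange tight against the bar and the socket mouth on the boss. The visible right edge in the top view lets me check the squareness once more.

```bash
python3 - <<'E'
from h import *
t=camera("top"); hsv=cv2.cvtColor(t["img"],cv2.COLOR_BGR2HSV); S=hsv[...,0].astype(float)
pts=[]
for v in range(224,247):
    r=S[v,285:302]; i=np.nonzero((r>90))[0]
    if len(i): 
        i=i.max(); pts.append((285+i+(r[i]-60)/(r[i]-r[i+1]),v))
w=on_plane(t,pts,22)[:,:2].astype(np.float32); l=cv2.fitLine(w,cv2.DIST_HUBER,0,.01,.01).ravel(); l=l*(np.sign(l[0]) if 1 else 1) if False else l
print("right edge ang",np.degrees(np.arctan2(l[1],l[0])), l[2:], "rms",np.std((w-l[2:])@[-l[1],l[0]]))
a=np.radians(6.92); ex=np.array([np.cos(a),np.sin(a)]); ey=np.array([-np.sin(a),np.cos(a)]); C=np.array([605.13,202.07])
print("edge stop-y",(w-C)@ey)
E
```

```text
right edge ang 6.420008 [566.06134  104.545105] rms 1.0480443
edge stop-y [-90.74581545 -93.85952083 -93.26668087 -92.81269699 -92.2981737
 -91.84193027 -91.36809405 -90.96970886 -90.41823297 -93.69300822
 -93.08841799 -92.57665466 -92.0487908  -91.58912961 -91.19039912
 -90.73402286 -93.91255014 -93.29492089 -92.84112792 -92.29133295
 -91.85265652 -91.37937586 -90.93744081]
```

The edge is parallel to the stop within about 0.5° and 90–92 mm from the y bar, where 90 is flush and a pixel is 2.3 mm. I hand it in.

```bash
python3 -c "
from station import *
print(close_job()); print(state()['wrist_force'],state()['eef_pos'])"
```

```text
the job is handed in; nothing more can be done
None
the job is handed in; nothing more can be done
```

I pushed the blue housing into the corner of the stop and handed the job in with the green (large) socket gripped and pressed fully home on its nut. It took about 20 s of the 72 s allowed.

- **Housing flush:** I pushed it against both bars at about 18 N each. Later I pressed it into the corner again through the socket, about 15 N on each axis with almost no movement. The last top view showed its visible edge parallel to the stop within about 0.5°. The edge lay 90–92 mm from the bar (90 mm is flush), but a pixel is about 2.3 mm, so the final tightness rests on the contact forces. The camera could not settle it, as the arm hid the rest of the housing.
- **Choosing the socket:** Both cameras showed this nut to be the largest of the three, so 30 mm. I tried only the green socket. It first rested on the nut's rim when about 2 mm off centre, which it would not have done on a 26 mm nut. It then dropped to the predicted height (67.6 mm against 67.7 mm). I did not try the yellow and red sockets, so "smallest that fits" rests on the measured nut size and that rim contact.
- **Final hold:** It is pressing down at about 17 N, with about 9 N and 7 N sideways into the corner and the tool almost exactly upright.
- **Other parts:** The two parked housings measured where they started, within 0.6 mm. I did not re-measure the ring stack or the tin, but the arm never went near them.

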